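# Run the loaded checking station: slide in, gate shut, start

### The arm

A 7-joint arm with a two-finger parallel gripper is mounted at the origin on a cart in front of the work surface, level with it; the furniture and walls round the work are solid. World frame = base frame: x ahead of the robot, y to its left, z up, the work surface at z = 0. Lengths are in m, angles in rad, forces in N, time in s.
With the tool pointing down it reaches from about 0.4 to 0.85 m from the base axis. Payload 10.4 kg.
Tool frame: the origin (TCP) lies where the fingers leave the gripper's body, on its centre line; the fingertips stand 73 mm ahead of it and the grasp point (between the pads) lies 54 mm ahead of it; z points along the fingers, y is the line along which they close (so a half turn about z gives the same grasp; the last joint's range is limited). The gripper opens to 85 mm and grips with 20 to 120 N. Pads are 22 mm wide; open, the fingers measure 114 mm over their backs; the gripper's body (76 mm by 85 mm) begins 54 mm behind the grasp point. The pads swing forward as they close: fully open they stand 13 mm farther back than shut.
Start: joints at [-1.159, 0.332, -0.065, 1.46, 0.022, 1.35, -0.088], TCP at [0.263, 0.567, 0.304] pointing down, gripper open.
Joint ranges: [-2.6, 2.6], [-0.5, 2.12], [-1.47, 1.34], [0.16, 2.42], [-1.27, 4.41], [0.06, 2.06], [-2.6, 2.6]. Speed limits (rad/s): [2.22, 2.22, 2.79, 2.79, 3.14, 3.14, 3.14].

### API

Orientations are given as a unit quaternion [x, y, z, w].
In Python, from workcell import manip, camera gives the robot as it stands. The module is installed in compiled form; this text tells all that it offers.
- The arm moves only by the shell command python3 -m creep 'ROWS' [OPENING] [FORCE]. ROWS is JSON, a list of rows, each a list of 2 entries, a list of its own where there are three numbers: the shift along the tool's x, y, z in mm, then the turn about the tool's z in rad. In form: [[[tx, ty, tz], twist], ...]. A call has 1 to 5 rows; each row is the pose to reach, as a shift and turn from the pose commanded when the call began, along the tool's axes at that moment; what a row does not reach only later rows make up. A row lasts 1/12 s, in which the tool goes at most 41.7 mm and 7.16 degrees, less where a joint would pass 70% of its speed; a pose out of reach is approached as far as the arm can. A call with a gripper value outside its range is refused whole. OPENING is the opening, from 0 (shut) to 1 (fully open), set as the call begins (- or left out, the last holds). The fingers move at their own pace and stop on an object; FORCE is the grip in N (left out, the last holds). Time passes only in rows, so rows that repeat a pose let the fingers close. It gives the time, the measured TCP pose, the force, the opening and the grip force at its end, in the units of the state.
- manip.get_obs(): the state, without advancing time (a new reading comes with each control period).
- camera(name): name is "scene" or "top" or "wrist"; returns a dict with "pixels" (480x640x3 uint8, red, green, blue), "z_map" (480x640 float32, m along the optical axis (not along the pixel's ray), 0 where there is no reading), "fx", "fy", "cx", "cy" (pixels), "extrinsics" (4x4, takes a point from world to camera coordinates). Camera axes: x right, y down, z forward; pixel columns grow to the right and rows downward; lengths in m; the calibration is good to about 2 mm. The wrist camera is an equidistant fisheye: a pixel r from the principal point sees the ray r / f radians off the axis. A picture is of the moment at which its call begins.
- manip.hand_in(): hands the job in; it is judged then, once.
The state is a dict: "clock": time; "joint_pos": joint angles; "joint_velocities": joint speeds; "tau": joint torques, N m; "position": TCP position; "ee_rot": TCP orientation; "ft_force": force on the tool from outside, world axes, zero at the start; "torque": the same for the moment, N m; "grip_width": opening from 0.0 (shut) to 1.0 (fully open); "grasp_force": force on a finger pad.
Only numpy, scipy, OpenCV 4.12 (cv2) and the standard library are available. Lean on these libraries where they do the work, as an engineer would, in place of code of your own. Each camera call takes 0.05 s, during which the arm holds its last target. There are 200 camera calls.

### The job

One of the two checking stations has a black clip lying in its drawn-out slide, the other is empty. On the loaded one, with the fingertips only, push the slide fully home into the hood, then push the hinged guard gate fully shut across the mouth, and then press the round start button on top of the hood all the way down and let go. Pick nothing up, keep off the clip so that it rides in lying in its nest, and leave the empty station and everything else as it is.

Things in the scene. Friction and masses are not known exactly. Their poses are not given: they have to be found in the camera images.
- station_1: the loaded one of two like checking stations fixed to the table (a black clip lies in its slide). Grey base plate 165 x 112 x 10 mm, carrying a hood (112 mm wide, 78 mm deep, top 68 mm above the table) whose mouth faces the station's -x. Origin on the table top under the middle of the mouth: base plate from x = -85 to +80 mm, hood from x = 0 to +78 mm; x points from the mouth into the hood, y to the left as seen from the front, z up
- slide_1 (a joint): how far this station's slide is drawn out of the hood along the station's -x, m: 0 = fully home against its stop, at most 0.085; starts at about 0.07. Rubs with about 2 N, stays where it is left
- slide_1_face (a point): centre, 36 mm above the table, of the front face of the slide's upright aluminium push plate (80 mm wide, 6 mm thick, from 14 to 56 mm above the table), the face turned to the station's -x; at home it stands 4 mm in front of the hood's mouth. Axes as the station's
- gate_1 (a joint): angle of this station's guard gate, rad: 0 = shut, across the mouth, at most 2.0; starts at 1.5 to 1.9, standing out forwards on the station's left, and its free end swings to the station's -y and then +x as it shuts. Stiff hinge (0.04 N m), stays where it is left
- gate_1_hinge (a point): on the gate's upright hinge line, 41 mm above the table; the hinge is at the left front corner of the hood (station x -12 mm, y +56 mm). Gate: dark frame with clear pane, 108 mm long from the hinge, 6 mm thick, from 18 to 64 mm above the table. Axes turn with the gate: it reaches from the hinge along its own -y, its outer side is -x; shut, the axes are the station's
- gate_1_push (a point): point on the gate's outer face, 75 mm from the hinge line, 41 mm above the table; this face turns to the station's +y (left) while the gate stands open, to -x when shut. Axes as gate hinge's
- start_1 (a joint): travel of this station's start button, m: 0 = up, 0.006 = fully down (5 N), springs back when released
- start_1_top (a point): centre of the top of the round grey start button, 28 mm across, 90 mm above the table; it stands 10 mm proud of its low black housing (44 mm across) on the station's hood (station x +45 mm, y -22 mm); pressed straight down
- station_2: the empty one of two like checking stations fixed to the table (nothing lies in its slide). Grey base plate 165 x 112 x 10 mm, carrying a hood (112 mm wide, 78 mm deep, top 68 mm above the table) whose mouth faces the station's -x. Origin on the table top under the middle of the mouth: base plate from x = -85 to +80 mm, hood from x = 0 to +78 mm; x points from the mouth into the hood, y to the left as seen from the front, z up
- slide_2_face (a point): centre, 36 mm above the table, of the front face of the slide's upright aluminium push plate (80 mm wide, 6 mm thick, from 14 to 56 mm above the table), the face turned to the station's -x; at home it stands 4 mm in front of the hood's mouth. Axes as the station's
- gate_2_push (a point): point on the gate's outer face, 75 mm from the hinge line, 41 mm above the table; this face turns to the station's +y (left) while the gate stands open, to -x when shut. Axes as gate hinge's
- start_2 (a joint): travel of this station's start button, m: 0 = up, 0.006 = fully down (5 N), springs back when released
- slide_1_nest (a point): centre of the floor of the white-rimmed nest in the loaded slide, 20 mm above the table; pocket 50 x 72 mm (station x, y), rim 14 mm high; 35 mm behind the push plate's front face
- clip_1_centre (a point): centre of the black moulded clip (46 x 66 mm, 28 mm high, loose) lying in the nest of the loaded slide; axes: its 66 mm length along y
- ear_defenders: bystander, loose: black ear defenders, 151 x 151 x 80 mm; origin at the centre of its underside
- clip_2: bystander, loose: black moulded clip lying on the table, 47 x 74 x 31 mm; origin at the centre of its underside
- spare_punch: bystander, loose: dark steel punch standing on end, 16 mm across, 53 mm high; origin at the centre of its underside
- hex_key: bystander, loose: dark hex key, 33 x 98 x 7 mm, lying flat; origin at the centre of its underside
- gauge_block: bystander, loose: small steel gauge block, 22 x 56 x 12 mm; origin at the centre of its underside
- water_bottle: bystander, loose: water bottle, 65 mm across, 204 mm high; origin at the centre of its underside
- clip_1: the same clip; origin at the centre of its underside

How it is judged:
On the way, in this order (a step that is already met when the one before it is completed fails the run):
1. the loaded slide is home with the clip in its nest and the gate still open (value of joint slide_1 below 0.004 m and horizontal distance between clip_1_centre and slide_1_nest below 0.012 m and z of clip_1_centre in the frame of slide_1_nest below 0.02 m and value of joint gate_1 above 0.3 rad), for 0.2 s.
2. the loaded station's gate is shut (value of joint slide_1 below 0.004 m and value of joint gate_1 below 0.06 rad), for 0.2 s.
3. the loaded station's start button is pressed down (all of step 2 and value of joint start_1 above 0.0045 m), for 0.1 s.
At the end, for the whole second after the job is handed in: the loaded station's slide is within 4 mm of home, its gate within 0.06 rad of shut, its button up again after the press, and the clip lies in its nest (within 12 mm of the nest's centre, not raised); the empty station's slide has moved less than 12 mm and its gate less than 20 mm (all of step 2 and horizontal distance between clip_1_centre and slide_1_nest below 0.012 m and z of clip_1_centre in the frame of slide_1_nest below 0.02 m and value of joint start_1 below 0.002 m and distance of slide_2_face from where it was at the start of the episode below 0.012 m and distance of gate_2_push from where it was at the start of the episode below 0.02 m and linear speed of clip_1 below 0.02 m/s); the robot touches nothing.
It fails at once if the start button is pressed before the slide is home and the gate shut (value of joint start_1 above 0.003 m and (value of joint slide_1 above 0.008 m or value of joint gate_1 above 0.12 rad)).
It fails at once if the clip in the slide is touched by the robot (contact force between any of the fingers, the arm and clip_1 above 1 N).
It fails at once if the clip is lifted out of its nest (z of clip_1_centre in the frame of slide_1_nest above 0.032 m or horizontal distance between clip_1_centre and slide_1_nest above 0.03 m).
It fails at once if the empty station is worked: its slide or gate moved or its button pressed (distance of slide_2_face from where it was at the start of the episode above 0.02 m or distance of gate_2_push from where it was at the start of the episode above 0.03 m or value of joint start_2 above 0.003 m).
It fails at once if a bystander is moved or picked up (distance of any of ear_defenders, clip_2, spare_punch, hex_key, gauge_block, water_bottle from where it was at the start of the episode above 0.025 m).
It also fails if it takes over 56 s, if anything falls off the work surface, if the arm or the gripper's body presses on something with over 40 N, if the wrist force passes 120 N, or if a joint passes its speed limit or range.

## Working session

There is one attempt and no reset: what is moved stays moved. The work goes in short steps, Python scripts to look and compute and a shell command to move; the robot and the scene stay as the last step left them, time stands still between calls to the robot, and variables do not carry over. Pictures are saved under pics/ and viewed, at most 10 in all, crops included, and the job is handed in when it is done.

```bash
mkdir -p pics; python3 - <<'E'
from workcell import manip, camera
import cv2,pickle
o=manip.get_obs();print(o)
for n in("scene","top"):
    c=camera(n);pickle.dump(c,open(n+".pkl","wb"));cv2.imwrite(f"pics/{n}0.png",c["pixels"][...,::-1]);print(n,c["fx"],c["cx"],c["cy"],c["extrinsics"].round(3).tolist())
E
```

```text
{'clock': 0.0, 'joint_pos': array([-1.15860654,  0.33286626, -0.06468361,  1.46097309,  0.021591  ,
        1.34991347, -0.08849317]), 'joint_velocities': array([-0.00138417,  0.00075414,  0.00030863,  0.00112727,  0.00125939,
        0.00074885, -0.00147094]), 'tau': array([-8.94226559e-04, -6.25421619e+01,  4.86067508e-02, -3.91611207e+01,
        1.62138767e-02,  9.56249511e-03, -1.39843090e-05]), 'position': array([0.26314881, 0.56658387, 0.30310416]), 'ee_rot': array([ 2.15681133e-01,  9.76463575e-01, -7.21757242e-04, -1.25320330e-04]), 'ft_force': array([-0.47072209, -0.66355255,  0.26162964]), 'torque': array([ 0.01250892, -0.0579109 ,  0.0703798 ]), 'grasp_force': 0.0, 'grip_width': 1.0022264346716898}
scene 583.6982953103656 323.70669449263886 238.61671284283145 [[-0.533, -0.846, -0.005, 0.327], [-0.755, 0.478, -0.449, 0.346], [0.383, -0.235, -0.893, 1.459], [0.0, 0.0, 0.0, 1.0]]
top 457.1156369904785 314.66000421016685 233.14620421108071 [[0.012, -1.0, 0.016, 0.069], [-0.983, -0.015, -0.183, 0.487], [0.184, -0.014, -0.983, 1.01], [0.0, 0.0, 0.0, 1.0]]
```

View pics/scene0.png

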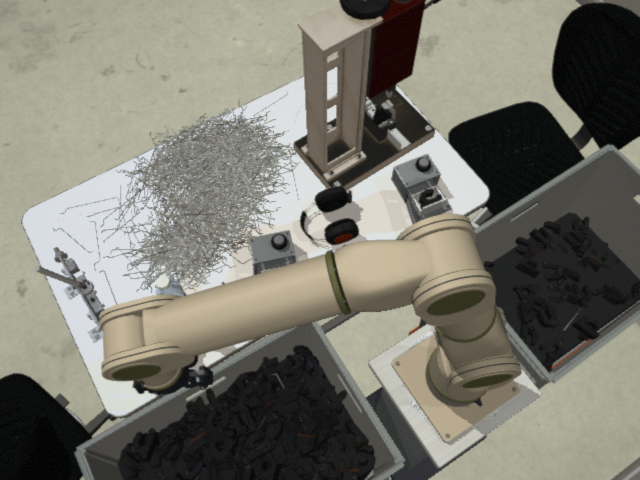

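View pics/top0.png

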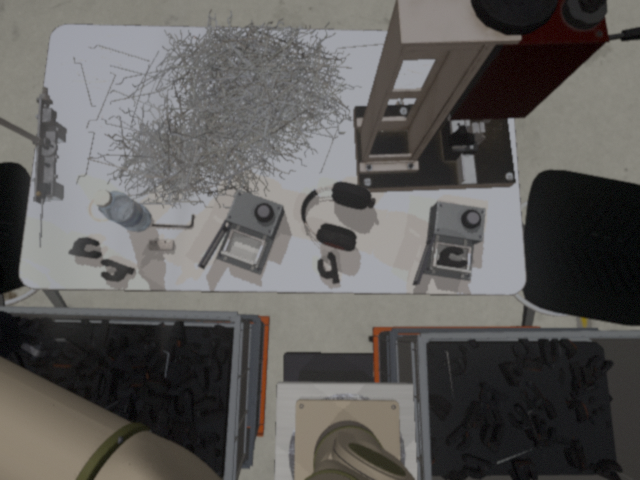

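The top view shows the loaded station on the right: hood at about (460,222), button (471,217), clip (452,255) and open gate (425,260). The empty station is at about (245,230). I'll enlarge the loaded one.

```bash
cat > h.py <<'E'
import pickle,numpy as np,cv2
def load(n): return pickle.load(open(n+".pkl","rb"))
def ray(c,u,v,z):
    "pixel -> world point at height z"
    E=c["extrinsics"];R,t=E[:3,:3],E[:3,3]
    d=R.T@np.array([(u-c["cx"])/c["fx"],(v-c["cy"])/c["fy"],1]);o=-R.T@t
    return o+d*(z-o[2])/d[2]
def cloud(c):
    v,u=np.mgrid[:480,:640];z=c["z_map"];E=c["extrinsics"]
    p=np.stack([(u-c["cx"])/c["fx"]*z,(v-c["cy"])/c["fy"]*z,z],-1)
    return (p-E[:3,3])@E[:3,:3]
E
python3 - <<'E'
from h import *
c=load("top");im=c["pixels"][190:300,400:510,::-1]
cv2.imwrite("pics/crop.png",cv2.resize(im,None,fx=5.4,fy=5.4,interpolation=cv2.INTER_CUBIC))
P=cloud(c);Q=P[190:300,400:510].reshape(-1,3)
for lo,hi in((.062,.074),(.085,.095)):
    m=(Q[:,2]>lo)&(Q[:,2]<hi);q=Q[m]
    print(lo,m.sum(),q.mean(0).round(4),cv2.minAreaRect((q[:,:2]*1000).astype(np.float32)))
E
```

```text
0.062 1505 [ 0.5049 -0.24    0.0682] ((457.6771240234375, -237.11753845214844), (118.9675521850586, 209.14559936523438), 74.53292846679688)
0.085 124 [ 0.5172 -0.2747  0.09  ] ((517.7095947265625, -275.6998596191406), (26.833438873291016, 26.444032669067383), 54.661773681640625)
```

View pics/crop.png

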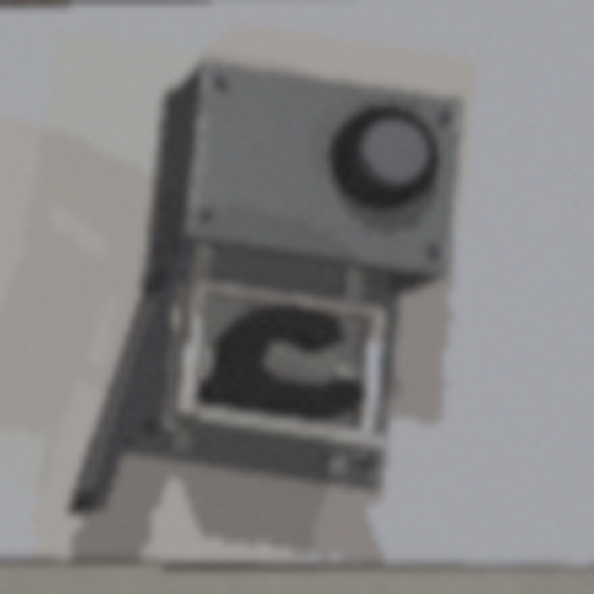

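```bash
python3 - <<'E'
from h import *
c=load("top");f=lambda u,v,z:ray(c,400+(u+.5)/5.4-.5,190+(v+.5)/5.4-.5,z)[:2]
# hood corners: back-left, back-right, front-right, front-left
W=np.array([f(*p,.068) for p in((205,65),(462,98),(440,277),(190,240))]);S=np.array([(.078,.056),(.078,-.056),(0,-.056),(0,.056)])
b=f(397,150,.09);print("corners",W.round(4).tolist(),"button",b.round(4))
W=np.vstack([W,b,b]);S=np.vstack([S,[(.045,-.022)]*2])
a=S-S.mean(0);w=W-W.mean(0);th=np.arctan2((a[:,0]*w[:,1]-a[:,1]*w[:,0]).sum(),(a*w).sum())
R=np.array([[np.cos(th),-np.sin(th)],[np.sin(th),np.cos(th)]]);o=W.mean(0)-R@S.mean(0)
print("yaw",th,"origin",o,"res mm",((W-S@R.T-o)*1e3).round(1).tolist())
np.savez("st.npz",R=R,o=o)
inv=lambda p:((p-o)@R*1e3).round(1)
print("gate tip top",inv(f(88,508,.064)),"gate root",inv(f(150,290,.064)),"plate top L/R (bottom edge)",inv(f(130,455,.056)),inv(f(380,490,.056)),inv(f(380,450,.056)))
P=cloud(c);Q=P[190:300,400:510].reshape(-1,3);s=(Q[:,:2]-o)@R*1e3
for n,m in(("plate",(Q[:,2]>.05)&(Q[:,2]<.059)&(s[:,0]<-50)&(abs(s[:,1])<42)),("gate",(Q[:,2]>.058)&(Q[:,2]<.07)&(s[:,0]<-14)&(s[:,1]>40))):
    print(n,m.sum(),s[m].mean(0).round(1),s[m].min(0).round(1),s[m].max(0).round(1))
A=P[...,2]; 
# bystander extents near
for nm,(u0,v0,u1,v1) in dict(phones=(300,175,380,250),clip2=(315,250,345,285),st2=(195,190,290,275)).items():
    q=P[v0:v1,u0:u1].reshape(-1,3);q=q[q[:,2]>.008];print(nm,q.min(0).round(3),q.max(0).round(3))
for y in(-.1,-.2,-.3):
    q=P[(abs(P[...,1]-y)<.01)&(P[...,2]>.1)];print(y,q.min(0).round(3) if len(q) else 0)
E
```

```text
corners [[0.5594, -0.2048], [0.5468, -0.3139], [0.4695, -0.3003], [0.4837, -0.1957]] button [ 0.5187 -0.2769]
yaw -0.1309997380290392 origin [ 0.47645104 -0.24879286] res mm [[-1.7, -1.4], [0.3, 0.6], [0.4, 4.0], [-0.1, -2.4], [0.5, -0.4], [0.5, -0.4]]
gate tip top [-117.1   83.6] gate root [-22.6  67.2] plate top L/R (bottom edge) [-91.7  66.7] [-91.1 -38.3] [-74.5 -36.9]
plate 98 [-70.3   0.3] [-74.6 -36.5] [-50.   40.7]
gate 144 [-66.3  69.5] [-116.8   55.6] [-14.3  82.4]
phones [ 0.292 -0.079  0.008] [0.635 0.109 1.081]
clip2 [0.292 0.007 0.009] [0.45  0.091 1.081]
st2 [0.292 0.091 0.008] [0.596 0.359 1.081]
-0.1 [ 0.032 -0.11   0.1  ]
-0.2 [ 0.256 -0.21   0.106]
-0.3 [ 0.257 -0.31   0.101]
```

```bash
python3 -m creep '[[[0,0,-20],-0.1],[[0,0,-40],-0.2],[[0,0,-40],-0.305],[[0,0,-40],-0.305]]' 0 30
cat >> h.py <<'E'
def where():
    from workcell import manip
    from scipy.spatial.transform import Rotation as Ro
    o=manip.get_obs();s=np.load("st.npz");T=Ro.from_quat(o["ee_rot"]).as_matrix()
    p=o["position"];q=(p[:2]-s["o"])@s["R"]*1e3
    a=T[:2,0]@s["R"]
    print("t %.2f station xy %s tipz %.1f | tool-x angle to -xs %.3f | tilt %s | F %s grip %.2f"%(o["clock"],q.round(1),(p[2]-.073)*1e3,np.arctan2(-a[1],-a[0]),T[2].round(3),(o["ft_force"]).round(1),o["grip_width"]))
    return o,T,s
def go(x,y,tipz):
    "shift in tool axes (mm) to station point"
    o,T,s=where();w=np.r_[s["R"]@[x/1e3,y/1e3]+s["o"],tipz/1e3+.073]
    print("world",w.round(3),"shift",((w-o["position"])@T*1e3).round(1))
E
python3 - <<'E'
from h import *
P=cloud(load("top"));P=P[P[...,2]<.25]
for x in np.arange(.2,.62,.04):
    print(round(x,2),[round(float(np.percentile(q,98)),2) if len(q:=P[(abs(P[:,0]-x)<.02)&(abs(P[:,1]-y)<.03)][:,2]) else None for y in np.arange(.6,-.45,-.06)])
go(-110,0,110)
E
```

```text
clock: 0.43
position: [0.2634, 0.5671, 0.3448]
ee_rot: [0.062, 0.998, 0.001, 0.0]
ft_force: [0.1, 0.3, -0.4]
grip_width: 0.458
grasp_force: 0.0
0.2 [0.1, 0.13, 0.15, 0.14, 0.11, 0.08, 0.11, -0.75, -0.75, -0.75, -0.75, -0.75, 0.11, 0.11, -0.15, -0.14, -0.16, -0.15]
0.24 [0.11, 0.1, 0.11, 0.1, 0.1, 0.07, 0.11, -0.75, -0.75, -0.75, -0.75, -0.75, 0.11, 0.11, 0.11, 0.11, 0.11, 0.11]
0.28 [0.24, 0.11, 0.11, 0.11, 0.11, 0.11, 0.11, -0.75, -0.75, -0.75, -0.75, -0.75, 0.11, 0.11, 0.11, 0.11, 0.11, 0.11]
0.32 [0.11, 0.11, 0.11, 0.11, 0.11, 0.11, 0.11, -0.75, -0.75, -0.75, -0.75, -0.75, -0.75, -0.75, -0.75, -0.75, -0.75, -0.75]
0.36 [0.0, 0.02, 0.0, 0.0, 0.0, 0.0, 0.0, 0.0, 0.0, 0.0, 0.01, 0.0, 0.0, 0.06, 0.0, 0.0, 0.0, 0.0]
0.4 [0.0, 0.03, 0.02, 0.0, 0.06, 0.06, 0.06, 0.02, 0.0, 0.03, 0.02, 0.0, 0.0, 0.07, 0.06, 0.05, 0.0, 0.0]
0.44 [0.03, 0.0, 0.01, 0.01, 0.0, 0.07, 0.06, 0.04, 0.0, 0.06, 0.08, 0.0, 0.0, 0.07, 0.05, 0.04, 0.0, 0.0]
0.48 [0.03, 0.14, 0.16, 0.01, 0.0, 0.07, 0.07, 0.07, 0.0, 0.08, 0.08, 0.0, 0.0, 0.07, 0.07, 0.08, 0.0, 0.0]
0.52 [0.0, 0.21, 0.21, 0.01, 0.01, 0.07, 0.08, 0.09, 0.03, 0.06, 0.0, 0.0, 0.0, 0.07, 0.09, 0.09, 0.0, 0.0]
0.56 [0.0, 0.0, 0.16, 0.11, 0.14, 0.12, 0.08, 0.09, 0.03, 0.05, 0.08, 0.08, 0.0, 0.07, 0.07, 0.07, 0.0, 0.0]
0.6 [0.0, 0.17, 0.12, 0.12, 0.13, 0.14, 0.11, 0.1, 0.01, 0.06, 0.08, 0.07, 0.04, 0.04, 0.07, 0.05, 0.04, 0.04]
t 0.43 station xy [-317.8  781.1] tipz 271.8 | tool-x angle to -xs 0.006 | tilt [-0.     0.001 -1.   ] | F [ 0.1  0.3 -0.4] grip 0.46
world [ 0.367 -0.234  0.183] shift [-203.  -782.6  160.7]
```

```bash
python3 -m creep '[[[-30,-25,0],0],[[-60,-50,0],0],[[-90,-75,0],0],[[-120,-100,0],0],[[-150,-125,0],0]]' | head -2
python3 -m creep '[[[-20,-35,0],0],[[-40,-70,0],0],[[-60,-105,0],0],[[-80,-140,0],0],[[-100,-175,0],0]]' | head -2
python3 -m creep '[[[0,-40,0],0],[[0,-80,0],0],[[0,-120,0],0],[[0,-160,0],0],[[0,-200,0],0]]' | head -2
python3 -m creep '[[[0,-40,0],0],[[0,-80,0],0],[[0,-80,0],0],[[0,-80,0],0]]'
python3 -c "from h import *;go(-105,0,80)"
```

```text
clock: 0.85
position: [0.3966, 0.4216, 0.3429]
clock: 1.27
position: [0.4724, 0.2348, 0.343]
clock: 1.68
position: [0.4454, 0.0368, 0.3429]
clock: 2.02
position: [0.4354, -0.0427, 0.3433]
ee_rot: [0.069, 0.998, 0.0, -0.0]
ft_force: [0.2, 1.4, -0.1]
grip_width: 0.001
grasp_force: 0.0
t 2.02 station xy [-67.6 199. ] tipz 270.3 | tool-x angle to -xs -0.007 | tilt [ 0.001  0.001 -1.   ] | F [ 0.2  1.4 -0.1] grip 0.00
world [ 0.372 -0.235  0.153] shift [  35.9 -199.3  190.2]
```

```bash
python3 -m creep '[[[7,-40,0],0],[[14,-80,0],0],[[22,-120,0],0],[[29,-160,0],0],[[36,-199,0],0]]' | head -2
python3 -m creep '[[[0,0,40],0],[[0,0,80],0],[[0,0,120],0],[[0,0,155],0],[[0,0,155],0]]'
python3 - <<'E'
from h import *
from workcell import camera
for n in("top","wrist"):
    c=camera(n);pickle.dump(c,open(n+"1.pkl","wb"))
    im=c["pixels"][...,::-1]
    cv2.imwrite(f"pics/{n}1.png",cv2.resize(im[180:320,390:530],None,fx=4,fy=4,interpolation=cv2.INTER_CUBIC) if n=="top" else im)
go(-100,0,36)
E
```

```text
clock: 2.43
position: [0.3741, -0.2339, 0.3434]
clock: 2.85
position: [0.3718, -0.2308, 0.1831]
ee_rot: [0.065, 0.998, 0.001, -0.005]
ft_force: [-1.8, 0.4, -0.8]
grip_width: 0.001
grasp_force: 0.0
t 2.95 station xy [-103.1    2.8] tipz 115.9 | tool-x angle to -xs 0.001 | tilt [ 0.003 -0.    -1.   ] | F [ 0.2 -0.2  0.9] grip 0.00
world [ 0.377 -0.236  0.109] shift [-3.3 -2.8 79.9]
```

View pics/wrist1.png

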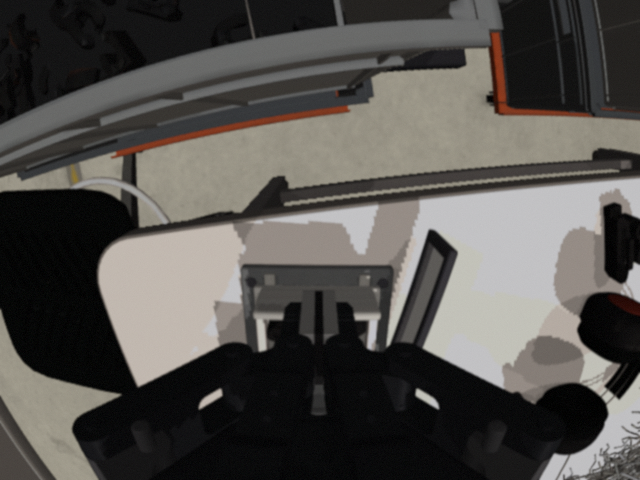

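The wrist view shows the fingertips at about (318,292), centred over the slide. The plate top is the grey band around row 297, and the gate is at about (430,290). I'll check the plate's front edge and the tips by depth.

```bash
python3 - <<'E'
from h import *
s=np.load("st.npz");c=load("wrist1");v,u=np.mgrid[:480,:640];E=c["extrinsics"]
X=(u-c["cx"])/c["fx"];Y=(v-c["cy"])/c["fy"];r=np.hypot(X,Y);k=np.tan(np.minimum(r,1.5))/np.maximum(r,1e-9)
z=c["z_map"];P=(np.stack([X*k*z,Y*k*z,z],-1)-E[:3,3])@E[:3,:3]
S=np.dstack([(P[...,:2]-s["o"])@s["R"]*1e3,P[...,2]*1e3])
for col in(275,319,300,365):
    print(col,[(rr,*S[rr,col].round(0).astype(int).tolist()) for rr in range(262,326,5)])
m=(S[...,2]>50)&(S[...,2]<60)&(abs(S[...,1])<38)&(S[...,0]<-55)&(S[...,0]>-90);print("plate top",m.sum(),np.percentile(S[m],[2,50,98],axis=0).round(1).tolist())
m=(S[...,2]>105)&(S[...,2]<135)&(abs(S[...,1])<40);print("tips",m.sum(),np.percentile(S[m],[1,50,99],axis=0).round(1).tolist())
m=(S[...,2]>58)&(S[...,2]<68)&(S[...,1]>50)&(S[...,1]<110)&(S[...,0]<-12);print("gate top",m.sum(),np.percentile(S[m],[2,50,98],axis=0).round(1).tolist(),np.polyfit(S[m][:,0],S[m][:,1],1))
E
```

```text
275 [(262, -85, -29, 1), (267, -84, -28, 9), (272, -81, -28, 11), (277, -78, -27, 15), (282, -74, -28, 14), (287, -73, -27, 19), (292, -72, -26, 27), (297, -74, -25, 38), (302, -73, -24, 44), (307, -73, -24, 50), (312, -72, -23, 56), (317, -69, -23, 56), (322, -59, -25, 45)]
319 [(262, -85, 4, 1), (267, -84, 4, 9), (272, -80, 4, 10), (277, -76, 4, 9), (282, -72, 4, 9), (287, -73, 4, 20), (292, -117, 4, 120), (297, -117, 4, 125), (302, -117, 4, 129), (307, -117, 4, 133), (312, -117, 4, 137), (317, -116, 4, 139), (322, -116, 4, 144)]
300 [(262, -84, -10, 0), (267, -84, -10, 9), (272, -81, -10, 11), (277, -77, -10, 12), (282, -73, -10, 11), (287, -73, -9, 20), (292, -73, -9, 29), (297, -72, -9, 35), (302, -112, -4, 121), (307, -113, -4, 126), (312, -113, -4, 130), (317, -113, -3, 134), (322, -117, -3, 144)]
365 [(262, -84, 38, 0), (267, -84, 37, 9), (272, -80, 37, 10), (277, -78, 37, 14), (282, -75, 37, 15), (287, -73, 37, 20), (292, -73, 36, 28), (297, -73, 35, 36), (302, -73, 34, 44), (307, -72, 33, 49), (312, -72, 32, 56), (317, -68, 33, 55), (322, -60, 34, 47)]
plate top 582 [[-73.7, -36.3, 50.4], [-72.2, -21.3, 55.9], [-68.1, 37.3, 57.6]]
tips 7497 [[-226.0, -39.0, 105.9], [-214.1, 1.0, 109.6], [-112.3, 38.9, 134.2]]
gate top 1332 [[-253.2, 60.1, 59.0], [-89.7, 73.3, 64.7], [-53.4, 82.2, 66.3]] [3.91229803e-02 7.66510961e+01]
```

View pics/top1.png

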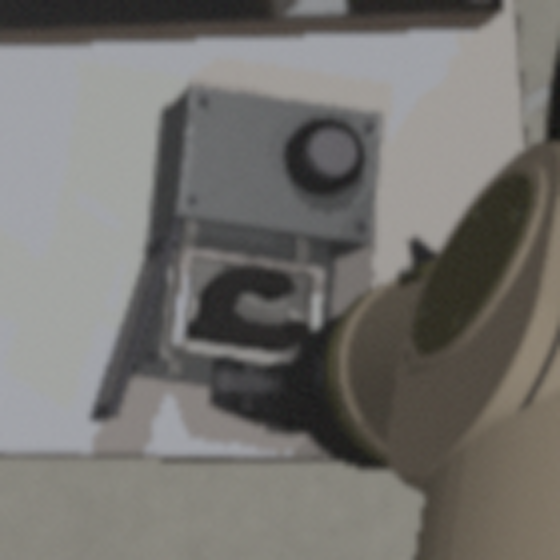

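The top view confirms the fingers stand in front of the plate, with its face at station x ≈ -73 and the finger front at about -89. Next I descend and push.

```bash
python3 -m creep '[[[0,-2,30],0],[[0,-3,60],0],[[0,-3,79],0],[[0,-3,79],0]]' | tail -5
python3 -m creep '[[[-6,0,0],0],[[-12,0,0],0],[[-18,0,0],0],[[-24,0,0],0],[[-30,0,0],0]]' | tail -5
python3 -c "from h import *;where()"
```

```text
position: [0.3745, -0.2354, 0.1092]
ee_rot: [0.065, 0.998, 0.0, -0.001]
ft_force: [-1.1, 0.4, 0.9]
grip_width: -0.001
grasp_force: 0.0
position: [0.4051, -0.2403, 0.1108]
ee_rot: [0.065, 0.998, 0.0, 0.001]
ft_force: [-1.6, 1.1, 2.1]
grip_width: -0.003
grasp_force: 1.2
t 3.70 station xy [-71.8  -0.9] tipz 37.8 | tool-x angle to -xs 0.001 | tilt [-0.001  0.    -1.   ] | F [-1.6  1.1  2.1] grip -0.00
```

```bash
python3 -m creep '[[[-8,0,0],0],[[-16,0,0],0],[[-24,0,0],0],[[-32,0,0],0],[[-40,0,0],0]]' | grep force
python3 -m creep '[[[-3,0,0],0],[[-6,0,0],0],[[-9,0,0],0],[[-12,0,0],0],[[-15,0,0],0]]' | grep force
python3 -c "from h import *;where()"
```

```text
ft_force: [-2.2, -1.1, 2.6]
grasp_force: 1.3
ft_force: [-2.1, -0.0, -0.1]
grasp_force: 1.1
t 4.53 station xy [-18.   -0.8] tipz 36.8 | tool-x angle to -xs 0.001 | tilt [ 0.  0. -1.] | F [-2.1 -0.  -0.1] grip 0.00
```

```bash
python3 -m creep '[[[-1,0,0],0],[[-2,0,0],0],[[-3,0,0],0],[[-4,0,0],0],[[-4,0,0],0]]' | grep force
python3 -c "from h import *;where()"
```

```text
ft_force: [-2.0, -0.1, -1.7]
grasp_force: 0.6
t 4.95 station xy [-13.9  -0.8] tipz 36.9 | tool-x angle to -xs 0.001 | tilt [-0.  0. -1.] | F [-2.  -0.1 -1.7] grip -0.00
```

```bash
python3 -m creep '[[[-1,0,0],0],[[-2,0,0],0],[[-3,0,0],0],[[-4,0,0],0],[[-4,0,0],0]]' | grep force
python3 -c "from h import *;where()"
```

```text
ft_force: [-16.5, 3.2, 13.0]
grasp_force: 8.6
t 5.37 station xy [-12.7  -1. ] tipz 36.4 | tool-x angle to -xs -0.000 | tilt [ 0.006  0.002 -1.   ] | F [-16.5   3.2  13. ] grip -0.01
```

```bash
python3 -m creep '[[[0,0,0],0],[[5,0,0],0],[[30,0,0],0],[[45,0,-20],0],[[60,0,-60],0]]' | grep force
python3 -m creep '[[[0,30,0],0],[[0,65,0],0],[[0,105,0],0],[[0,105,0],0]]' | grep force
python3 - <<'E'
from h import *
from workcell import camera
c=camera("top");pickle.dump(c,open("top2.pkl","wb"))
cv2.imwrite("pics/top2.png",cv2.resize(c["pixels"][180:320,390:530,::-1],None,fx=4,fy=4,interpolation=cv2.INTER_CUBIC))
P=cloud(c);s=np.load("st.npz");Q=P[190:300,400:510].reshape(-1,3);q=(Q[:,:2]-s["o"])@s["R"]*1e3
m=(Q[:,2]>.05)&(Q[:,2]<.059)&(q[:,0]<-1)&(q[:,0]>-30)&(abs(q[:,1])<36);print("plate",m.sum(),np.percentile(q[m],[2,50,98],axis=0).round(1).tolist())
go(-78,100,36)
E
```

```text
ft_force: [1.1, 0.1, 1.6]
grasp_force: 0.0
ft_force: [0.2, -0.2, -0.3]
grasp_force: 0.0Traceback (most recent call last):
  File "<stdin>", line 6, in <module>
    return _quantile_unchecked(
        a, q, axis, out, overwrite_input, method, keepdims, weights)
    return _ureduce(a,
                    func=_quantile_ureduce_func,
    ...<5 lines>...
                    overwrite_input=overwrite_input,
                    method=method)
    r = func(a, **kwargs)
    result = _quantile(arr,
                       quantiles=q,
    ...<2 lines>...
                       out=out,
                       weights=wgt)
    slices_having_nans = np.isnan(arr[-1, ...])
                                  ~~~^^^^^^^^^
IndexError: index -1 is out of bounds for axis 0 with size 0
```

View pics/top2.png

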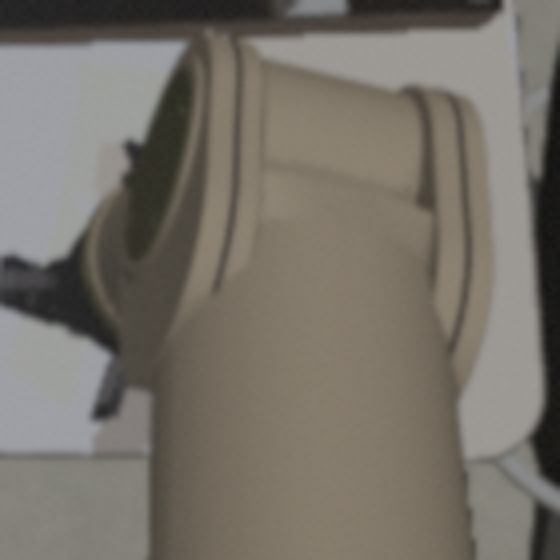

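The arm hides the station from above, though the gate tip still shows at about (105,405). I'll check the plate and gate with wrist depth instead.

```bash
cat >> h.py <<'E'
def wrist():
    from workcell import camera
    c=camera("wrist");s=np.load("st.npz");v,u=np.mgrid[:480,:640];E=c["extrinsics"]
    X=(u-c["cx"])/c["fx"];Y=(v-c["cy"])/c["fy"];r=np.hypot(X,Y);k=np.tan(np.minimum(r,1.5))/np.maximum(r,1e-9)
    z=c["z_map"];P=(np.stack([X*k*z,Y*k*z,z],-1)-E[:3,3])@E[:3,:3]
    return c,np.dstack([(P[...,:2]-s["o"])@s["R"]*1e3,P[...,2]*1e3])
E
python3 - <<'E'
from h import *
c,S=wrist()
cv2.imwrite("pics/wrist2.png",c["pixels"][...,::-1])
for n,m in(("plate",(S[...,2]>25)&(S[...,2]<60)&(abs(S[...,1])<38)&(S[...,0]>-90)&(S[...,0]<-1)),("gate",(S[...,2]>62)&(S[...,2]<67)&(S[...,1]>50)&(S[...,1]<95)&(S[...,0]<-12)&(S[...,0]>-130))):
    print(n,m.sum(),np.percentile(S[m],[2,50,98],axis=0).round(1).tolist() if m.any() else "")
go(-78,100,36)
E
```

```text
plate 2487 [[-4.0, -35.3, 25.6], [-3.0, -1.2, 41.6], [-1.5, 34.0, 56.7]]
gate 1798 [[-114.7, 61.9, 63.0], [-78.7, 73.5, 64.9], [-31.9, 82.9, 66.3]]
t 6.22 station xy [-69.1 105.8] tipz 96.4 | tool-x angle to -xs 0.005 | tilt [-0.002  0.001 -1.   ] | F [ 0.2 -0.1 -0.1] grip 0.00
world [ 0.412 -0.139  0.109] shift [ 9.  -5.8 60.4]
```

View pics/wrist2.png

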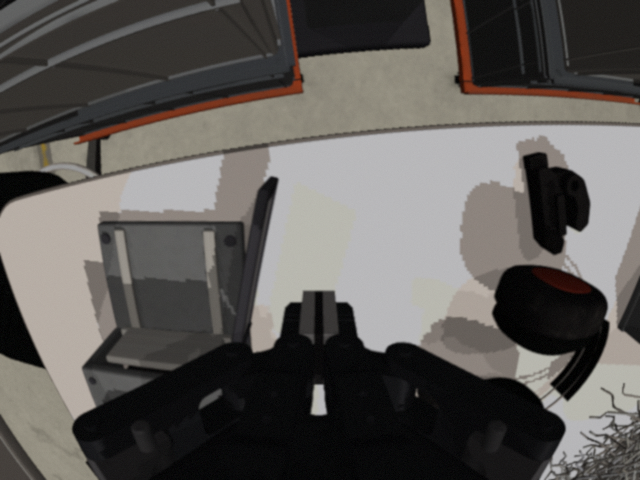

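The wrist view shows the slide home (plate face at about -4 mm). The gate is still open, running from (270,180) to (245,340), with the fingers outside it. I'll plan the arc.

```bash
python3 -m creep '[[[9,0,30],0],[[9,0,60],0],[[9,0,60],0]]' | grep force
python3 - <<'E'
from h import *
for g in np.arange(1.8,-.01,-.1):
    d=np.array([-np.sin(g),-np.cos(g)]);n=np.array([-np.cos(g),np.sin(g)])
    p=np.array([-12,56])+75*d+(3+9.5*abs(np.cos(g))+14*abs(np.sin(g)))*n
    print(round(g,1),p.round(0))
where()
E
```

```text
ft_force: [-1.9, -0.2, -0.5]
grasp_force: 0.0
1.8 [-81.  91.]
1.7 [-84.  84.]
1.6 [-86.  75.]
1.5 [-88.  68.]
1.4 [-89.  61.]
1.3 [-89.  54.]
1.2 [-89.  47.]
1.1 [-88.  40.]
1.0 [-86.  32.]
0.9 [-83.  25.]
0.8 [-80.  18.]
0.7 [-75.  11.]
0.6 [-70.   5.]
0.5 [-64.  -1.]
0.4 [-57.  -6.]
0.3 [-50. -11.]
0.2 [-42. -15.]
0.1 [-33. -17.]
-0.0 [-24. -19.]
t 6.47 station xy [-81.3 103.3] tipz 32.3 | tool-x angle to -xs -0.000 | tilt [ 0.006 -0.001 -1.   ] | F [-1.9 -0.2 -0.5] grip -0.00
```

```bash
python3 -m creep '[[[4,-13,0],0],[[6,-22,0],0],[[8,-31,0],0],[[10,-38,0],0],[[11,-45,0],0]]' | grep force
python3 -c "from h import *;where()"
python3 -m creep '[[[0,-7,0],0],[[0,-14,0],0],[[-1,-21,0],0],[[-3,-28,0],0],[[-6,-36,0],0]]' | grep force
python3 -c "from h import *;where()"
```

```text
ft_force: [0.7, 0.8, 0.4]
grasp_force: 0.4
t 6.88 station xy [-89.4  58.2] tipz 36.7 | tool-x angle to -xs 0.000 | tilt [-0.001  0.    -1.   ] | F [0.7 0.8 0.4] grip -0.00
ft_force: [1.5, 1.6, 0.2]
grasp_force: 0.4
t 7.30 station xy [-83.5  22.6] tipz 35.8 | tool-x angle to -xs 0.001 | tilt [ 0.  0. -1.] | F [1.5 1.6 0.2] grip -0.00
```

```bash
python3 -m creep '[[[-3,-5,0],0],[[-8,-12,0],0],[[-13,-18,0],0],[[-19,-24,0],0],[[-26,-29,0],0]]' | grep force
python3 -c "from h import *;where()"
python3 -m creep '[[[-7,-5,0],0],[[-14,-9,0],0],[[-20,-11,0],0],[[-25,-12,0],0],[[-28,-13,0],0]]' | grep force
python3 -c "from h import *;where()"
```

```text
ft_force: [0.2, 0.3, 0.4]
grasp_force: 0.4
t 7.72 station xy [-57.1  -6.5] tipz 35.8 | tool-x angle to -xs 0.001 | tilt [ 0.  0. -1.] | F [0.2 0.3 0.4] grip -0.00
ft_force: [-1.2, 0.5, 0.8]
grasp_force: 0.3
t 8.13 station xy [-28.9 -18.9] tipz 35.8 | tool-x angle to -xs 0.001 | tilt [-0. -0. -1.] | F [-1.2  0.5  0.8] grip 0.00
```

```bash
python3 -m creep '[[[-2,0,0],0],[[-4,0,0],0],[[-6,0,0],0],[[-7,0,0],0],[[-7,0,0],0]]' | grep force
python3 -c "from h import *;where()"
```

```text
ft_force: [-6.2, 0.8, 4.9]
grasp_force: 3.2
t 8.55 station xy [-23.7 -18.9] tipz 35.7 | tool-x angle to -xs 0.001 | tilt [ 0.002  0.001 -1.   ] | F [-6.2  0.8  4.9] grip -0.00
```

```bash
python3 -m creep '[[[-2,0,0],0],[[-3,0,0],0],[[-3,0,0],0],[[-3,0,0],0]]' | grep force
python3 -c "from h import *;where()"
python3 -m creep '[[[15,0,0],0],[[40,0,0],0],[[60,0,-30],0],[[60,0,-70],0],[[60,0,-80],0]]' | grep force
python3 - <<'E'
from h import *
c,S=wrist()
cv2.imwrite("pics/wrist3.png",c["pixels"][...,::-1])
m=(S[...,2]>20)&(S[...,2]<66)&(S[...,0]>-60)&(S[...,0]<-8)&(S[...,1]<50)&(S[...,1]>-55)
q=S[m];print("gate",m.sum(),np.percentile(q,[2,50,98],axis=0).round(1).tolist(),np.polyfit(q[:,1],q[:,0],1))
go(45,-22,120)
E
```

```text
ft_force: [-18.5, 5.1, 13.5]
grasp_force: 9.5
t 8.88 station xy [-23.2 -19. ] tipz 35.3 | tool-x angle to -xs -0.000 | tilt [ 0.007  0.002 -1.   ] | F [-18.5   5.1  13.5] grip 0.00
ft_force: [1.4, -0.3, 0.7]
grasp_force: 0.0
gate 1547 [[-14.6, -48.8, 20.7], [-12.5, 25.8, 35.8], [-11.5, 49.3, 56.1]] [  0.01423063 -13.05813557]
t 9.35 station xy [-77.9 -19.7] tipz 120.4 | tool-x angle to -xs 0.000 | tilt [-0.007  0.    -1.   ] | F [ 1.9 -0.5  1. ] grip -0.00
world [ 0.518 -0.276  0.193] shift [-122.9   -2.4    1.3]
```

View pics/wrist3.png

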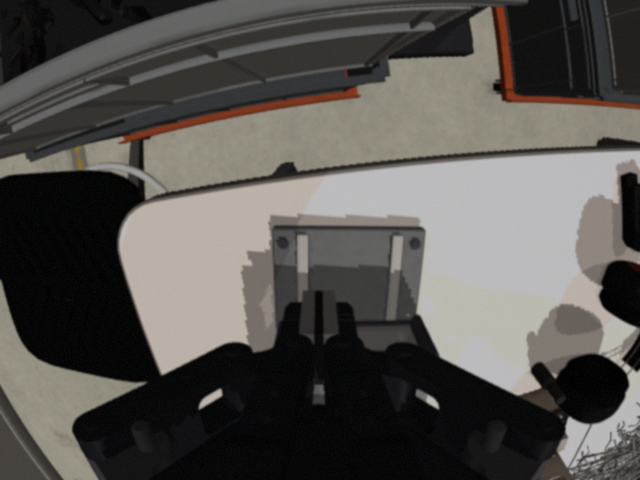

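The view shows the gate shut across the mouth (slope ~0.014 rad). Next I move over the button.

```bash
python3 -m creep '[[[-30,0,0],0],[[-60,-1,0],0],[[-90,-2,0],0],[[-123,-2,0],0],[[-123,-2,0],0]]' | grep force
python3 -m creep '[[[0,0,10],0],[[0,0,18],0],[[0,0,24],0],[[0,0,24],0]]' | grep force
python3 -c "from h import *;go(45,-22,84)"
```

```text
ft_force: [-0.5, 1.2, 0.2]
grasp_force: 0.0
ft_force: [-0.3, -0.6, -0.3]
grasp_force: 0.0
t 10.10 station xy [ 42.  -20.6] tipz 90.3 | tool-x angle to -xs 0.000 | tilt [ 0.002  0.001 -1.   ] | F [-0.3 -0.6 -0.3] grip 0.00
world [ 0.518 -0.276  0.157] shift [-3.  -1.4  6.3]
```

```bash
python3 -m creep '[[[-2,-1,0],0],[[-2,-1,2],0],[[-2,-1,4],0],[[-2,-1,6],0],[[-2,-1,7],0]]' | grep force
python3 -c "from h import *;where()"
```

```text
ft_force: [-0.0, -0.1, 4.9]
grasp_force: 2.0
t 10.52 station xy [ 45.7 -21.9] tipz 85.2 | tool-x angle to -xs 0.001 | tilt [-0.001 -0.    -1.   ] | F [-0.  -0.1  4.9] grip 0.00
```

```bash
python3 -m creep '[[[0,0,1],0],[[0,0,2],0],[[0,0,3],0],[[0,0,3],0],[[0,0,3],0]]' | grep force
python3 -c "from h import *;where()"
```

```text
ft_force: [-5.5, 2.1, 19.7]
grasp_force: 9.7
t 10.93 station xy [ 45.7 -22. ] tipz 83.5 | tool-x angle to -xs 0.001 | tilt [-0.001  0.001 -1.   ] | F [-5.5  2.1 19.7] grip -0.00
```

The force has risen to 20 N, well past the button's 5 N, so it is bottomed. I hold briefly, release and lift clear.

```bash
python3 -m creep '[[[0,0,0],0],[[0,0,0],0],[[0,0,-10],0],[[0,0,-40],0],[[0,0,-80],0]]' | grep force
python3 -m creep '[[[20,0,-30],0],[[50,0,-60],0],[[80,0,-60],0],[[110,0,-60],0],[[110,0,-60],0]]' | grep force
python3 - <<'E'
from h import *
c,S=wrist()
m=(S[...,2]>20)&(S[...,2]<66)&(S[...,0]>-60)&(S[...,0]<-8)&(abs(S[...,1])<50)
q=S[m];print("gate",m.sum(),np.polyfit(q[:,1],q[:,0],1))
from workcell import camera
c=camera("scene");cv2.imwrite("pics/scene4.png",cv2.resize(c["pixels"][130:290,280:500,::-1],None,fx=3.5,fy=3.5));where()
E
```

```text
ft_force: [1.5, -0.2, 0.6]
grasp_force: 0.0
ft_force: [0.1, -0.4, -0.4]
grasp_force: 0.0
gate 2471 [ 1.24295769e-02 -1.26490161e+01]
t 11.87 station xy [-65.3 -21.7] tipz 222.2 | tool-x angle to -xs 0.001 | tilt [-0.002  0.002 -1.   ] | F [ 0.7 -0.1 -0.6] grip 0.00
```

View pics/scene4.png

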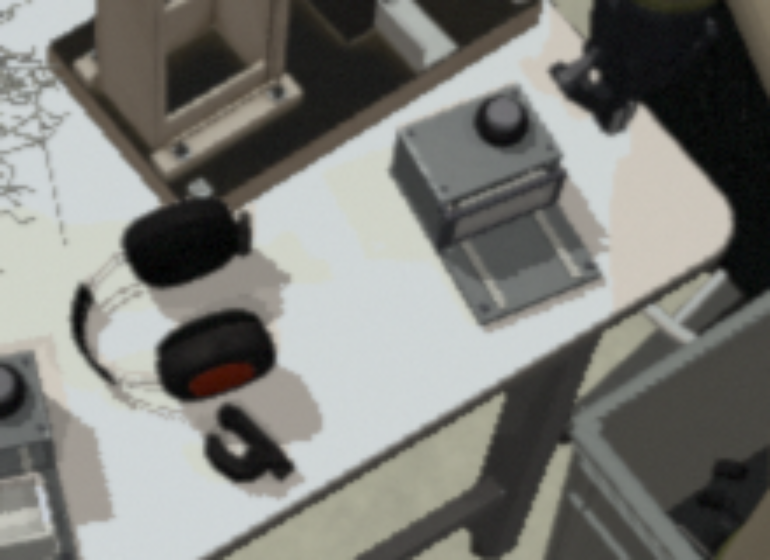

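The scene view shows the gate shut across the hood at about (505,200), the button up at (502,118), and the ear defenders and clip_2 where they were. The arm is clear, so I hand in.

```bash
python3 -c "from workcell import manip;print(manip.hand_in())"
```

```text
the job is handed in; nothing more can be done
None
```

I pushed the loaded station's slide home, shut its gate, pressed its start button to the bottom and let go, then handed in at about 12 s; the hand-in gave no verdict, I couldn't see the clip once it was inside the hood, and I never pushed the empty station or the bystanders.

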